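# Blow off a buffed sole board and stack it

## Task

Blow the dust off the sole board that lies by itself and add it to the pile: lay it lengthwise and centred on the cork-topped rest in front of the clamped air gun's nozzle and let go, squeeze the gun's trigger fully home for at least half a second, then let it spring right back while the board still lies on the rest. Then stack the board squarely on top of the pile of two boards, toe over toe with the edges flush, always setting it down rather than dropping it. Leave the pile and everything else on the bench where they are.

Things in the scene. Friction and masses are not known exactly. Their poses are not given: they have to be found in the camera images.
- board: The board to work on, lying flat on the bench by itself, to one side of the gun station: brown fibreboard sole board shaped like a shoe sole, 180 long (x), 12 thick, symmetric about its x axis: round heel at -x, straight 54 wide waist from x -60 to +18, round toe part 74 wide at x +45; about 0.12 kg. Origin: centre of its underside, x to the toe, z up
- pile_low: The lower board of the pile of two, flat on the bench on the other side of the station; same shape and size as board, loose
- pile_top: The upper board of the pile, lying square on pile_low (its top face is 24 mm above the bench); same shape, size and frame as board, loose
- board_toe (a point): point on board's mid-line 70 mm toward the toe from its centre, at mid-thickness (6 mm up)
- board_heel (a point): point on board's mid-line 70 mm toward the heel, at mid-thickness
- pile_top_toe (a point): the same toe point on pile_top
- pile_top_heel (a point): the same heel point on pile_top
- pile_low_toe (a point): the same toe point on pile_low
- pile_low_heel (a point): the same heel point on pile_low
- station: Fixed station: dark steel plate 210 (x) by 305 (y), 6 thick, with a pistol-shaped air gun clamped on its side, and a rest. Origin on the bench, x away from the robot, y left, z up. Gun body 32 diameter along y at x +20, z 65, y -150 to -35; thin nozzle ends at y +20, pointing to the rest. Black grip sticks out towards the robot; a thin pipe drops from its end at x -126
- rest_top (a point): Centre of the cork top of the rest, a pedestal 120 long (x) by 40 wide (y), its top 45 above the bench, at station (0, +110, 45); frame parallel to the station. The board lies on it along x, toe away from the robot
- grip (a point): Centre of the black grip across from the trigger's squeezing point, at station (-48, -122, 65); frame parallel to the station. Grip: x -108 to +8, y -135 to -109 (26 deep), z 51 to 79 in the station frame; its back face is 13 mm to this point's -y
- trigger (a joint): Angle of the trigger, rad: 0 released, 0.25 fully home (end stop); a steel lever hinged about the vertical at station (0, -86), 73 long towards the robot, 10 thick (y), 22 high (z 54 to 76), on the +y side of the grip. A spring returns it; about 9 N at trigger_pad takes it home, moving to -y
- trigger_pad (a point): Squeezing point on the trigger's outer (+y) face, 48 mm from its hinge, 65 above the bench; moves with the trigger. From the grip's back face to this point: 54 mm released, 42 mm fully squeezed
- shoe_a: finished black slip-on shoe, 255 long, 100 high, at the far edge, toe to the robot; origin under its toe; bystander
- shoe_b: a second such shoe; bystander
- tub: white lidded tub, 110 diameter, 110 high; bystander
- can: plain metal can, 72 diameter, 130 high; bystander
- hammer: hammer lying at one side of the bench; bystander
- brush: brush lying at the other side; bystander
- heel_lift: D-shaped black rubber heel lift, 68 by 66, 14 thick, lying between the robot and the station; bystander
Not all that is in view belongs to the job. What is shaped like the pile_top but white or yellow is not meant. What is shaped like the board but white is not meant.

How it is judged (in metres and radians):
On the way, in this order (a step that is already met when the one before it is completed fails the run):
1. the board lies flat on the rest, let go, its centre within 25 mm along and 13 mm across, and within 0.2 rad of lengthwise (x of board in the frame of rest_top between -0.025 and 0.025 m and y of board in the frame of rest_top between -0.013 and 0.013 m and z of board in the frame of rest_top between -0.004 and 0.004 m and angle between the x axis of board and the x axis of rest_top, either way round below 0.2 rad and contact force between board and the fingers below 0.1 N and linear speed of board below 0.02 m/s), for 0.2 s.
2. the trigger is squeezed fully home (above 0.21 rad) for 0.5 s with the board on the rest (x of board in the frame of rest_top between -0.025 and 0.025 m and y of board in the frame of rest_top between -0.013 and 0.013 m and z of board in the frame of rest_top between -0.004 and 0.004 m and angle between the x axis of board and the x axis of rest_top, either way round below 0.2 rad and value of joint trigger above 0.21 rad), for 0.5 s.
3. the trigger has sprung back (below 0.03 rad) with the board still on the rest (x of board in the frame of rest_top between -0.025 and 0.025 m and y of board in the frame of rest_top between -0.013 and 0.013 m and z of board in the frame of rest_top between -0.004 and 0.004 m and angle between the x axis of board and the x axis of rest_top, either way round below 0.2 rad and value of joint trigger below 0.03 rad), for 0.1 s.
At the end, for the whole second after the job is handed in: The board lies flat and still on top of pile_top, released, its toe and heel points each within 8 mm (horizontally) of pile_top's; pile_top likewise within 8 mm of pile_low; pile_low within 15 mm of where it started; the trigger released (below 0.03 rad) (horizontal distance between board_toe and pile_top_toe below 0.008 m and horizontal distance between board_heel and pile_top_heel below 0.008 m and horizontal distance between pile_top_toe and pile_low_toe below 0.008 m and horizontal distance between pile_top_heel and pile_low_heel below 0.008 m and z of board in the frame of pile_top between 0.009 and 0.015 m and angle between board's own z axis and vertical below 0.06 rad and linear speed of board below 0.02 m/s and value of joint trigger below 0.03 rad and distance of pile_low from where it was at the start of the episode below 0.015 m and contact force between board and the fingers below 0.1 N); the robot touches nothing.
It fails at once if the board is dropped (falls at over 0.5 m/s out of the fingers, about 13 mm) (contact force between board and the fingers below 0.1 N and linear speed of board above 0.5 m/s).
It fails at once if the pile is knocked (a pile board moves more than 20 mm) (distance of any of pile_low, pile_top from where it was at the start of the episode above 0.02 m).
It fails at once if a bystander is moved by more than 30 mm (distance of any of shoe_a, shoe_b, tub, can, hammer, brush, heel_lift from where it was at the start of the episode above 0.03 m).
It also fails if it takes over 58 s, if anything falls off the work surface, if the arm or the gripper's body presses on something with over 40 N, if the wrist force passes 120 N, or if a joint passes its speed limit or range.

## Robot

A 6-joint arm with a two-finger parallel gripper is mounted at the origin on the work surface. World frame = base frame: x ahead of the robot, y to its left, z up, the work surface at z = 0. Lengths are in m, angles in degrees, forces in N, time in s.
With the tool pointing down it reaches from about 0.225 to 0.875 m from the base axis. Payload 3.4 kg.
Tool frame: the origin (TCP) lies at the very end of the fingers, on their centre line; the grasp point (between the pads) lies 19 mm behind it; z points along the fingers, y is the direction in which the jaws open and shut (so a half turn about z gives the same grasp; the last joint's range is limited). The gripper opens to 85 mm and grips with 20 to 120 N. Pads are 22 mm wide; open, the fingers measure 114 mm over their backs; the gripper's body (76 mm by 85 mm) begins 54 mm behind the grasp point. The pads swing forward as they close: fully open they stand 13 mm farther back than shut.
Start: joints at [59.129, 15.808, 86.224, -0, 77.962, -6.933], TCP at [0.233, 0.526, 0.231] pointing down, gripper open.
Joint ranges: [-165.64, 165.64], [-43.16, 119.46], [12.63, 154.43], [-67.54, 247.53], [6.08, 155.33], [-154.97, 154.97]. Speed limits (degrees/s): [147.25, 147.25, 180, 180, 180, 180].

## Interface

Orientations are given as [roll, pitch, yaw] about the fixed x, y, z axes, in that order (R = Rz(yaw) Ry(pitch) Rx(roll)).
In Python, from cell import manip gives the robot as it stands.
- The arm moves only by the tool apply_moves, never from a script. Its argument "deltas" is text: rows parted by semicolons, each of 7 numbers parted by spaces: the turn, a rotation vector about the tool's x, y, z in degrees, then the shift along the tool's x, y, z in mm, then the closure, from 0 (fully open) to 1 (shut). In form: wx wy wz tx ty tz claw; .... A call has 1 to 10 rows; each row is the pose to reach, as a shift and turn from the pose measured when the call began, along the tool's axes at that moment; what a row does not reach only later rows make up. A row lasts 1/12 s, in which the tool goes at most 41.7 mm and 7.16 degrees, less where a joint would pass 70% of its speed; a pose out of reach is approached as far as the arm can. A call with a gripper value outside its range is refused whole. The fingers move at their own pace and stop on an object; "newtons" is the grip in N (left out, the last holds). Time passes only in rows, so rows that repeat a pose let the fingers close. It gives the time, the measured TCP pose, the force and the opening at its end, in the units of the state.
- manip.get_obs(): the state, without advancing time (a new reading comes with each control period).
- manip.snapshot(name): name is "side" or "top"; returns (picture, depth): 420x560x3 uint8, red, green, blue; 420x560 float32, m along the optical axis (not along the pixel's ray), 0 where there is no reading.
- manip.calibration(name): a dict with "fovy" (degrees; the focal length in pixels is half the picture's height over the tangent of half this angle, whatever the lens; pixels are square), "cx", "cy" (the principal point, pixels), "k1" (the pictures are not rectified: a ray, as slopes to the right and down, at radius r is drawn at 1 + k1 r^2 times it, then the intrinsics apply), "R" (3x3) and "t" (3): a world point X has camera coordinates R X + t. Camera axes: x right, y down, z forward; pixel columns grow to the right and rows downward; lengths in m; the calibration is good to about 2 mm. A picture is of the moment at which its call begins. calibration takes no time and is no camera call.
- manip.job_done(): hands the job in, once; it reports no verdict.
The state is a dict: "t": time; "joint_positions": joint angles; "dq": joint speeds; "joint_efforts": joint torques, N m; "ee_pos": TCP position; "tool_rot": TCP orientation; "contact_force": force on the tool from outside, world axes, zero at the start; "torque": the same for the moment, N m; "width": finger opening in m.
Only numpy, scipy, OpenCV 4.12 (cv2) and the standard library are available. Lean on these libraries where they do the work, as an engineer would, in place of code of your own. Each camera call takes 0.05 s, during which the arm holds its last target. There are 200 camera calls.

## Working session

There is one attempt and no reset: what is moved stays moved. The work goes in short steps, Python scripts to look and compute and a tool call to move; the robot and the scene stay as the last step left them, time stands still between calls to the robot, and variables do not carry over. Pictures are saved under pics/ and viewed, about 8 in all and at most 12, crops included, and the job is handed in when it is done.

Besides the shell and the picture viewer there is one more tool, called after "Emit:" in YAML: its name, and indented under it one key for each argument. apply_moves: Moves the arm, as the interface text tells. Its arguments: {"type":"object","properties":{"deltas":{"type":"string"},"newtons":{"type":"number"}},"required":["deltas"]}

```bash
mkdir -p pics
cat > h.py <<'E'
import numpy as np, cv2
from cell import manip
from scipy.spatial.transform import Rotation as Ro
def K(c):
    f=210/np.tan(np.radians(c["fovy"])/2); return f
def pix2world(c,uv,z):
    uv=np.atleast_2d(np.asarray(uv,float)); f=K(c)
    d=(uv-[c["cx"],c["cy"]])/f; s=d.copy()
    for _ in range(20): s=d/(1+c["k1"]*(s**2).sum(1,keepdims=True))
    R=np.array(c["R"]);t=np.array(c["t"])
    r=np.c_[s,np.ones(len(s))]@R; o=-R.T@t
    return o+r*((z-o[2])/r[:,2])[:,None]
def cloud(c,dep):
    v,u=np.mgrid[:dep.shape[0],:dep.shape[1]]; f=K(c)
    d=np.c_[(u.ravel()-c["cx"])/f,(v.ravel()-c["cy"])/f]; s=d.copy()
    for _ in range(20): s=d/(1+c["k1"]*(s**2).sum(1,keepdims=True))
    p=np.c_[s,np.ones(len(s))]*dep.reshape(-1,1)
    return ((p-np.array(c["t"]))@np.array(c["R"])).reshape(dep.shape+(3,))
def proj(c,X):
    p=np.atleast_2d(X)@np.array(c["R"]).T+np.array(c["t"]); s=p[:,:2]/p[:,2:]
    return s*(1+c["k1"]*(s**2).sum(1,keepdims=True))*K(c)+[c["cx"],c["cy"]]
def snap(n,save=None):
    im,d=manip.snapshot(n); c=manip.calibration(n)
    if save: cv2.imwrite(f"pics/{save}.png",im[:,:,::-1]); np.savez(f"pics/{save}.npz",im=im,d=d)
    return im,d,c
E
python3 - <<'E'
from h import *
for n in("top","side"):
    im,d,c=snap(n,n+"0"); print(n,c, d.min(),d.max())
print(manip.get_obs())
E
```

```text
top {'fovy': 43.734048615152005, 'cx': 276.9392847146566, 'cy': 204.4001915179347, 'k1': -0.1904540640484058, 'R': array([[ 0.0089673 , -0.99994273,  0.00584205],
       [-0.99605143, -0.00944814, -0.08827394],
       [ 0.08832408, -0.00502741, -0.9960791 ]]), 't': array([-0.00652459,  0.52147167,  1.50439064])} 0.0 2.418849
side {'fovy': 53.59916620970891, 'cx': 279.59574214019483, 'cy': 202.17933695584406, 'k1': -0.057811820267657736, 'R': array([[ 0.71572185, -0.6983837 , -0.00156259],
       [-0.49136221, -0.50196832, -0.71175205],
       [ 0.49629165,  0.51018429, -0.70242906]]), 't': array([-0.33991798,  0.30514648,  1.01756695])} 0.0 2.8359823
{'t': 0.1, 'joint_positions': array([ 5.91285685e+01,  1.58429319e+01,  8.62861402e+01,  1.15072328e-03,
        7.79615922e+01, -6.93339492e+00]), 'dq': array([-0.0139286 , -0.06411437, -0.12337177, -0.11400445,  0.00347975,
       -0.05348359]), 'joint_efforts': array([ 1.30689641e-03, -4.17698336e+01, -2.46406406e+01, -2.62722569e-04,
        5.80759413e-03,  2.72780932e-05]), 'ee_pos': array([0.23307587, 0.52514915, 0.23054952]), 'tool_rot': array([-1.79910135e+02, -1.20613852e-02,  1.56061713e+02]), 'contact_force': array([ 0.80707948, -0.04529968, -0.35684004]), 'torque': array([ 0.02178555, -0.02815761, -0.01648542]), 'width': 0.0856027406561349}
```

View pics/top0.png

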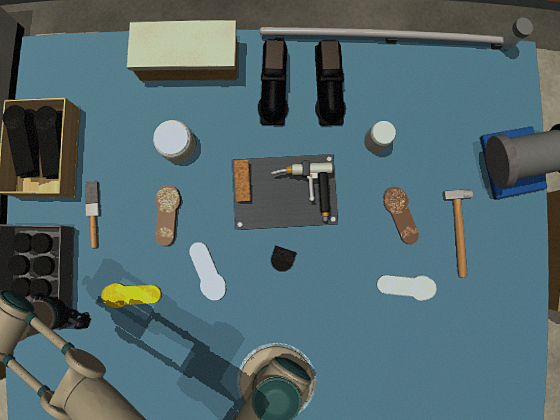

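View pics/side0.png

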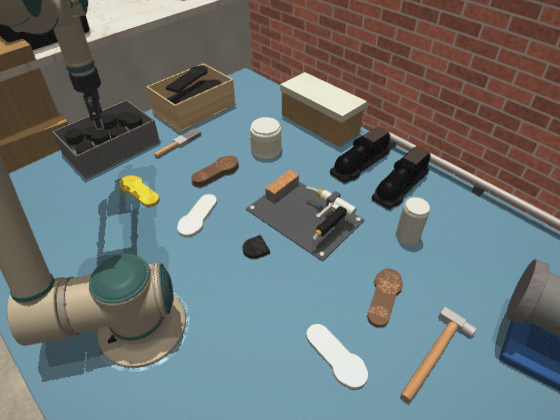

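Top view: the brown candidates are at (168,215) and (402,215). The white ones at (208,271) and (407,287) and the yellow one at (131,294) are decoys. The station is at (285,190) with the cork rest at (242,180). Next I use depth to tell which brown one is the pile and which is the single board.

```bash
cat >> h.py <<'E'
def brownmask(im,box):
    hsv=cv2.cvtColor(im,cv2.COLOR_RGB2HSV)
    m=((hsv[:,:,0]<25)|(hsv[:,:,0]>170))&(hsv[:,:,1]>40)&(hsv[:,:,2]>50)
    o=np.zeros(m.shape,np.uint8); x0,y0,x1,y1=box; o[y0:y1,x0:x1]=m[y0:y1,x0:x1]
    o=cv2.morphologyEx(o,cv2.MORPH_CLOSE,np.ones((3,3),np.uint8))
    cs,_=cv2.findContours(o,cv2.RETR_EXTERNAL,cv2.CHAIN_APPROX_NONE)
    return o,max(cs,key=cv2.contourArea)[:,0]
def sole(c,cont,z):
    """pose of sole outline: axis along x, centre by extents, sign: toe (wide) end"""
    P=pix2world(c,cont,z)[:,:2].astype(np.float32)
    # resample/filled moments -> axis
    Q=((P-P.mean(0))*2000+500).astype(np.int32); m=cv2.moments(Q.reshape(-1,1,2))
    cen=(np.array([m['m10'],m['m01']])/m['m00']-500)/2000+P.mean(0)
    a=.5*np.arctan2(2*m['mu11'],m['mu20']-m['mu02']); u=np.array([np.cos(a),np.sin(a)])
    s=(P-cen)@u; n=np.array([-u[1],u[0]]); w=(P-cen)@n
    # centroid lies toward toe: 
    if abs(s.max())>abs(s.min()): u=-u;s=-s;n=-n;w=-w
    mid=cen+u*(s.max()+s.min())/2
    return mid,np.degrees(np.arctan2(u[1],u[0])),np.ptp(s),np.ptp(w),cen
E
python3 - <<'E'
from h import *
for nm,boxes in (("top",{"L":(140,180,190,250),"R":(375,180,430,250),"rest":(230,155,254,205)}),("side",{"L":(185,150,245,190),"R":(360,262,410,330)})):
    z=np.load(f"pics/{nm}0.npz"); c=manip.calibration(nm); W=cloud(c,z['d'])
    for k,b in boxes.items():
        m,ct=brownmask(z['im'],b); h=W[m>0]; print(nm,k,m.sum(),"z",np.percentile(h[:,2],[10,50,90]).round(4),cv2.boundingRect(ct))
        zz=float(np.median(h[:,2]))
        for q in (zz,):
            print([np.round(x,4) for x in sole(c,ct,q)])
    if nm=="top":
        im=z['im']; cv2.imwrite("pics/c1.png",cv2.resize(np.hstack([im[170:255,130:240],im[170:255,360:470]])[:,:,::-1],None,fx=3.6,fy=3.6,interpolation=2))
        # bench plane and station height check
        for uv in [(208,230),(350,260),(260,215),(242,180)]: print(uv,W[uv[1],uv[0]].round(4))
        s=(W[:,:,2]<.012)
        hsv=cv2.cvtColor(im,cv2.COLOR_RGB2HSV)
        g=np.zeros(hsv.shape[:2],np.uint8); g[145:240,225:345]=(hsv[145:240,225:345,1]<70)
        cs,_=cv2.findContours(g,cv2.RETR_EXTERNAL,2); ct=max(cs,key=cv2.contourArea)[:,0]
        print("plate",cv2.minAreaRect(pix2world(c,ct,.006)[:,:2].astype(np.float32)*1000))
        _,ct=brownmask(im,boxes["rest"]); print("rest",cv2.minAreaRect(pix2world(c,ct,.045)[:,:2].astype(np.float32)*1000))
    z=z
E
```

```text
top L 1140 z [0.0184 0.0231 0.0275] (155, 185, 25, 61)
[array([0.4876, 0.3233]), np.float64(-3.0831), np.float64(0.1775), np.float64(0.0729), array([0.4915, 0.3231])]
top R 1094 z [0.0081 0.0128 0.0169] (384, 187, 35, 57)
[array([ 0.4948, -0.3715]), np.float64(21.8802), np.float64(0.1787), np.float64(0.0732), array([ 0.4982, -0.3702])]
top rest 635 z [0.0143 0.0439 0.0484] (234, 159, 17, 43)
[array([0.5895, 0.1009]), np.float64(-176.5632), np.float64(0.1222), np.float64(0.0442), array([0.5889, 0.1009])]
(208, 230) [ 0.4457  0.202  -0.0042]
(350, 260) [ 0.3607 -0.2187  0.0036]
(260, 215) [0.4913 0.0479 0.0041]
(242, 180) [0.5893 0.1    0.0463]
plate ((562.2874755859375, -23.208175659179688), (209.6500244140625, 304.2541198730469), 3.7769088745117188)
rest ((589.3128051757812, 101.13475036621094), (122.07018280029297, 43.825374603271484), 3.8116860389709473)
side L 748 z [0.01   0.0223 0.0253] (192, 156, 46, 31)
[array([0.4818, 0.3189]), np.float64(-0.3464), np.float64(0.1888), np.float64(0.0919), array([0.4843, 0.3189])]
side R 1268 z [0.009  0.0113 0.0136] (368, 269, 35, 58)
[array([ 0.4908, -0.3699]), np.float64(22.007), np.float64(0.1827), np.float64(0.0715), array([ 0.4947, -0.3683])]
```

View pics/c1.png

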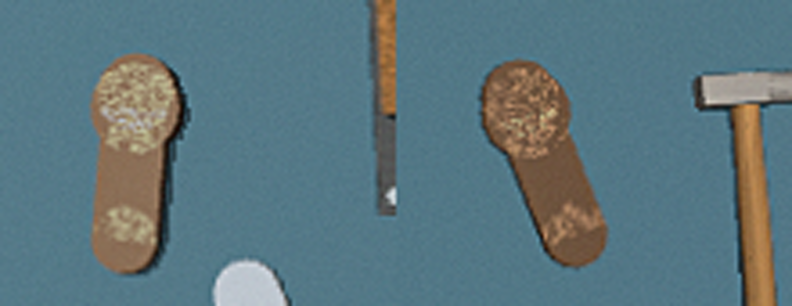

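The left candidate's top is at 24 mm, so it's the pile. The right one's is at 12 mm, so it's the single board, with its toe at about (398,200) px in the top view. The station yaw is 3.8° and the rest is at (0.589, 0.101). Next I work out the first reach.

```bash
cat >> h.py <<'E'
def pose(o=None):
    o=o or manip.get_obs(); return np.array(o["ee_pos"]),Ro.from_euler("xyz",o["tool_rot"],degrees=True)
def delta(p,yaw,start=None):
    p0,R0=start or pose(); R1=Ro.from_euler("xyz",[180,0,yaw],degrees=True)
    return (R0.inv()*R1).as_rotvec(degrees=True).round(2),(R0.inv().apply(np.array(p)-p0)*1000).round(1)
def P(p,yaw): return np.array(p,float),Ro.from_euler("xyz",[180,0,yaw],degrees=True)
E
python3 - <<'E'
from h import *
print(delta([.496,-.370,.12],22))
E
```

```text
(array([-6.0000e-02,  1.0000e-01,  1.3406e+02]), array([-603.5, -711.3,  111.5]))
```

Emit:
apply_moves:
  deltas: "0 0 134 -603 -711 0 0;0 0 134 -603 -711 0 0;0 0 134 -603 -711 0 0;0 0 134 -603 -711 0 0;0 0 134 -603 -711 0 0;0 0 134 -603 -711 0 0;0 0 134 -603 -711 0 0;0 0 134 -603 -711 0 0;0 0 134 -603 -711 0 0;0 0 134 -603 -711 0 0"
  newtons: 50

```text
t: 0.93
ee_pos: [0.3502, 0.1239, 0.2314]
tool_rot: [180.0, 0.1, 84.1]
contact_force: [1.6, 1.2, -0.6]
width: 0.0853
```

Run:
```python
from h import *
print(pose()[0],delta([.496,-.370,.12],22))
```

```text
[0.3502243  0.12388523 0.23136971] (array([5.000e-02, 4.000e-02, 6.212e+01]), array([-476.3,  195.5,  111.9]))
```

Emit:
apply_moves:
  deltas: "0 0 62 -476 195 40 0;0 0 62 -476 195 40 0;0 0 62 -476 195 40 0;0 0 62 -476 195 40 0;0 0 62 -476 195 40 0;0 0 62 -476 195 40 0;0 0 62 -476 195 40 0;0 0 62 -476 195 40 0;0 0 62 -476 195 40 0;0 0 62 -476 195 40 0"

```text
t: 1.77
ee_pos: [0.467, -0.275, 0.199]
tool_rot: [180.0, 0.0, 21.9]
contact_force: [1.1, -0.1, 0.3]
width: 0.0858
```

Run:
```python
from h import *
print(pose()[0],delta([.496,-.370,.10],22))
```

```text
[ 0.46703879 -0.27499046  0.19898126] (array([ 0.01,  0.02, -0.09]), array([-8.6, 98.9, 99. ]))
```

Emit:
apply_moves:
  deltas: "0 0 0 -9 99 60 0;0 0 0 -9 99 99 0;0 0 0 -9 99 99 0;0 0 0 -9 99 99 0;0 0 0 -9 99 99 0;0 0 0 -9 99 130 0;0 0 0 -9 99 155 0;0 0 0 -9 99 175 0;0 0 0 -9 99 190 0;0 0 0 -9 99 196 0"

```text
t: 2.6
ee_pos: [0.4945, -0.3683, 0.0018]
tool_rot: [-179.8, 0.1, 21.9]
contact_force: [-0.3, 0.2, -0.6]
width: 0.0857
```

Run:
```python
from h import *
print(pose()[0],delta([.496,-.370,.001],22),manip.get_obs()["contact_force"])
for n in("side",):
    im,d,c=snap(n,n+"1")
    cv2.imwrite("pics/c2.png",cv2.resize(im[200:350,300:480][:,:,::-1],None,fx=4,fy=4,interpolation=2))
```

```text
[ 0.49453432 -0.36829432  0.00184424] (array([-0.19,  0.09, -0.06]), array([0.7, 2.1, 0.8])) [-0.34050535  0.22227735 -0.60524949]
```

View pics/c2.png

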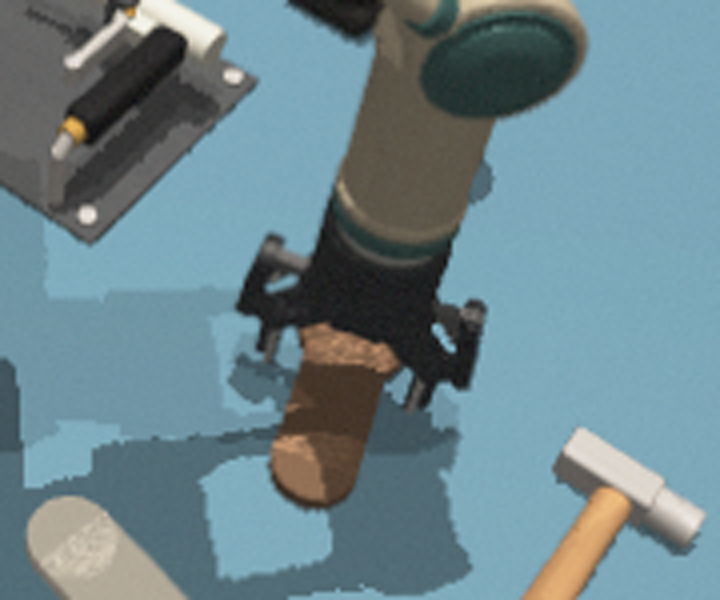

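The crop shows the fingers on either side of the waist, at (268,340) and (415,390) in crop pixels. I close now.

Emit:
apply_moves:
  deltas: "0 0 0 0 2 0 0;0 0 0 0 2 0 1;0 0 0 0 2 0 1;0 0 0 0 2 0 1;0 0 0 0 2 0 1;0 0 0 0 2 0 1;0 0 0 0 2 0 1"
  newtons: 50

```text
t: 3.23
ee_pos: [0.4961, -0.3709, 0.0036]
tool_rot: [-179.9, 0.0, 21.9]
contact_force: [-0.9, 1.0, 6.2]
width: 0.0519
```

Emit:
apply_moves:
  deltas: "0 0 0 0 0 0 1;0 0 0 0 0 -10 1;0 0 0 0 0 -25 1;0 0 0 0 0 -50 1;0 0 0 0 0 -80 1;0 0 0 0 0 -110 1;0 0 0 0 0 -130 1;0 0 0 0 0 -140 1;0 0 0 0 0 -140 1"

```text
t: 3.98
ee_pos: [0.4974, -0.3721, 0.1468]
tool_rot: [179.7, -0.1, 21.9]
contact_force: [0.2, -0.1, -1.7]
width: 0.0519
```

Run:
```python
from h import *
print(pose()[0],pose()[1].as_euler("xyz",degrees=True),manip.get_obs()["contact_force"])
im,d,c=snap("side","side2")
cv2.imwrite("pics/c3.png",cv2.resize(im[130:330,280:480][:,:,::-1],None,fx=3,fy=3,interpolation=2))
# target: grasp pt at board x=+3 -> rest frame x ~+3
y=np.radians(3.8); t=np.array([.5893+.003*np.cos(y),.1011+.003*np.sin(y)])
print("via",delta([*t,.142],3.8))
```

```text
[ 0.49740059 -0.37208733  0.14681642] [ 1.79742972e+02 -1.21792256e-01  2.19376816e+01] [ 0.18927464 -0.09267436 -1.68038215]
via (array([ 0.06, -0.04, 18.13]), array([ 265.4, -402.6,    2.3]))
```

View pics/c3.png

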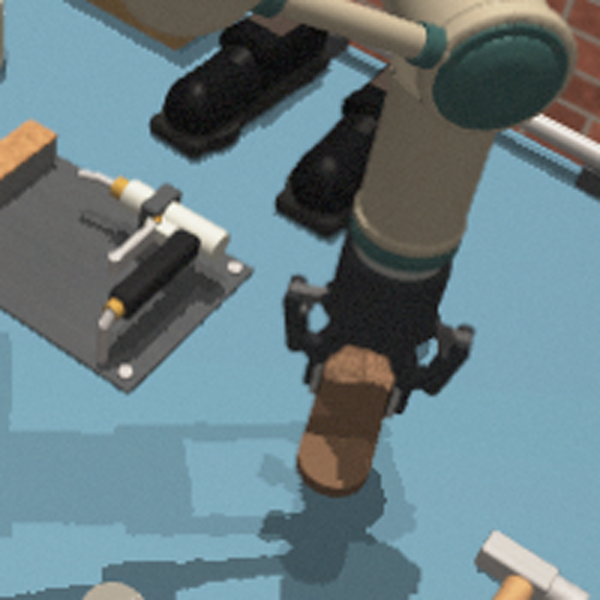

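The board is held level across the waist. I carry it to the rest.

Emit:
apply_moves:
  deltas: "0 0 1 8 -12 0 1;0 0 2 24 -36 0 1;0 0 5 44 -67 0 1;0 0 7 66 -100 0 1;0 0 9 88 -133 0 1;0 0 11 110 -167 0 1;0 0 13 132 -200 0 1;0 0 15 154 -234 0 1;0 0 16 176 -267 0 1;0 0 18 195 -296 0 1"

```text
t: 4.87
ee_pos: [0.5653, -0.021, 0.1422]
tool_rot: [-180.0, 0.2, 3.9]
contact_force: [0.3, -0.9, -0.9]
width: 0.0519
```

Run:
```python
from h import *
y=np.radians(3.8); t=np.array([.5893+.003*np.cos(y),.1011+.003*np.sin(y)])
print(pose()[0],delta([*t,.1],3.8))
```

```text
[ 0.56531042 -0.02101823  0.14215425] (array([-0.05,  0.2 ,  0.09]), array([  35.4, -120.2,   42.1]))
```

Emit:
apply_moves:
  deltas: "0 0 0 10 -32 0 1;0 0 0 20 -65 0 1;0 0 0 28 -97 0 1;0 0 0 34 -115 0 1;0 0 0 35 -120 10 1;0 0 0 35 -120 30 1;0 0 0 35 -120 50 1;0 0 0 35 -120 70 1;0 0 0 35 -120 80 1;0 0 0 35 -120 80 1"

```text
t: 5.7
ee_pos: [0.5883, 0.1001, 0.0578]
tool_rot: [-180.0, 0.7, 3.9]
contact_force: [-0.6, -0.3, -1.6]
width: 0.0517
```

Run:
```python
from h import *
y=np.radians(3.8); t=np.array([.5893+.003*np.cos(y),.1011+.003*np.sin(y)])
print(pose()[0],delta([*t,.0486],3.8),manip.get_obs()["contact_force"])
im,d,c=snap("side","side3")
cv2.imwrite("pics/c4.png",cv2.resize(im[100:260,200:380][:,:,::-1],None,fx=3.5,fy=3.5,interpolation=2))
```

```text
[0.58827443 0.10013762 0.05784044] (array([-0.03,  0.72,  0.06]), array([ 4.2, -0.9,  9.2])) [-0.61582585 -0.29782653 -1.57280765]
```

View pics/c4.png

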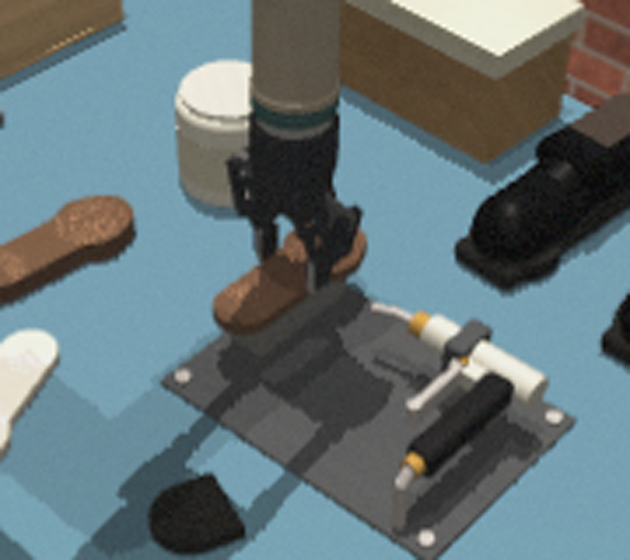

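The board is over the rest, lengthwise, and clear of the nozzle at (375,308) in the crop. I lower it gently.

Emit:
apply_moves:
  deltas: "0 0.7 0 3 -1 2 1;0 0.7 0 4 -1 5 1;0 0.7 0 4 -1 7 1;0 0.7 0 4 -1 8 1;0 0.7 0 4 -1 9 1;0 0.7 0 4 -1 9 1"

```text
t: 6.25
ee_pos: [0.5938, 0.1016, 0.051]
tool_rot: [-180.0, -0.2, 3.9]
contact_force: [0.6, 0.0, -1.6]
width: 0.0518
```

Emit:
apply_moves:
  deltas: "0 0 0 -1 0 1 1;0 0 0 -1 0 2 1;0 0 0 -1 0 3 1;0 0 0 -1 0 3 1"

```text
t: 6.58
ee_pos: [0.5928, 0.1016, 0.0486]
tool_rot: [-180.0, -0.2, 3.9]
contact_force: [-0.5, 0.5, 3.5]
width: 0.0521
```

Contact at TCP z 0.0486, as expected. I open and rise.

Emit:
apply_moves:
  deltas: "0 0 0 0 0 0 0.3;0 0 0 0 0 0 0;0 0 0 0 0 0 0;0 0 0 0 0 0 0;0 0 0 0 0 0 0;0 0 0 0 0 -10 0;0 0 0 0 0 -35 0;0 0 0 0 0 -70 0;0 0 0 0 0 -100 0;0 0 0 0 0 -110 0"

```text
t: 7.42
ee_pos: [0.5952, 0.1017, 0.1643]
tool_rot: [-180.0, -0.8, 3.9]
contact_force: [1.0, 0.4, 0.8]
width: 0.0854
```

Run:
```python
from h import *
print(pose()[0],manip.get_obs()["width"])
print("to gun",delta([.5563,-.1255,.16],3.8))
```

```text
[0.59519421 0.10166633 0.16433433] 0.0854228215554412
to gun (array([-0.02, -0.76,  0.07]), array([-54.2, 224. ,   3.5]))
```

Emit:
apply_moves:
  deltas: "0 -0.8 0 -5 18 0 0;0 -0.8 0 -14 56 0 0;0 -0.8 0 -24 96 0 0;0 -0.8 0 -34 136 0 0;0 -0.8 0 -44 176 0 0;0 -0.8 0 -51 208 0 0;0 -0.8 0 -54 224 0 0;0 -0.8 0 -54 224 0 0;0 -0.8 0 -54 224 0 0"

```text
t: 8.17
ee_pos: [0.5561, -0.1261, 0.1635]
tool_rot: [-179.9, 0.1, 3.7]
contact_force: [0.4, 0.5, -0.3]
width: 0.0852
```

Run:
```python
from h import *
print(pose()[0],delta([.5563,-.1255,.046],3.8))
im,d,c=snap("top","top1"); W=cloud(c,d)
m,ct=brownmask(im,(225,140,262,215)); print("board on rest",[np.round(x,4) for x in sole(c,ct,.057)],"z",np.percentile(W[m>0][:,2],[10,50,90]))
print(cv2.boundingRect(ct))
# gun grip from first picture
z=np.load("pics/top0.npz"); W0=cloud(c,z['d']); y=np.radians(3.8); Rz=np.array([[np.cos(y),-np.sin(y)],[np.sin(y),np.cos(y)]])
S=(W0[:,:,:2]-[.5966,-.0086])@Rz
g=(abs(S[:,:,0]+48)<12)&(W0[:,:,2]>.04)&(S[:,:,1]<-60)&(S[:,:,1]>-160)
for a,b in zip(S[g][:,1],W0[g][:,2]): pass
o=np.argsort(S[g][:,1]); print(np.c_[S[g][o]*1000,W0[g][o][:,2:]*1000].round(0)[::3].tolist())
hsv=cv2.cvtColor(z['im'],cv2.COLOR_RGB2HSV)
for zz,nm in((.072,"black"),):
    b=np.zeros(hsv.shape[:2],np.uint8); b[175:216,310:336]=hsv[175:216,310:336,2]<45
    cs,_=cv2.findContours(b,cv2.RETR_EXTERNAL,1); k=max(cs,key=cv2.contourArea)[:,0]
    Q=(pix2world(c,k,zz)[:,:2]-[.5966,-.0086])@Rz*1000; print(nm,Q.min(0),Q.max(0),np.median(Q[abs(Q[:,0]+48)<15][:,1]))
cv2.imwrite("pics/c5.png",np.hstack([cv2.resize(z['im'][145:235,225:345][:,:,::-1],(480,360),interpolation=2),cv2.resize(im[135:235,225:325][:,:,::-1],(320,360),interpolation=2)]))
```

```text
[ 0.5560911  -0.12610174  0.16346701] (array([-0.07,  0.06, -0.07]), array([  0.4,  -0.4, 117.5]))
board on rest [array([0.5916, 0.0973]), np.float64(3.9862), np.float64(0.1796), np.float64(0.0706), array([0.5943, 0.0975])] z [0.05138912 0.05659775 0.06114459]
(230, 148, 25, 63)
[]
black [-117.18081403 -151.91416805] [ -1.56118194 -92.63525414] -111.12703707736341
```

View pics/c5.png

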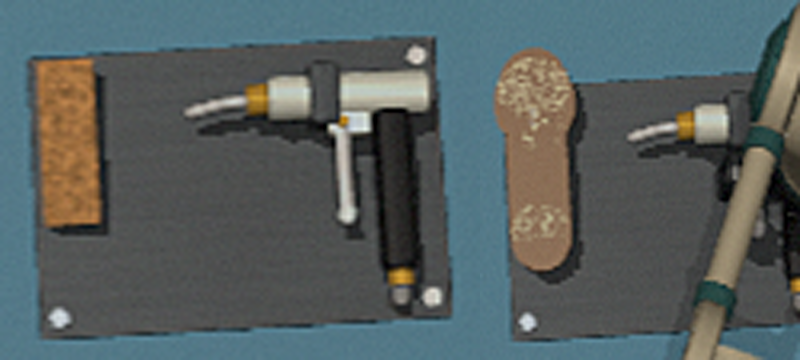

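The left crop shows the grip at columns 380–415 and the trigger at about (345,170). The right crop shows the board lying squarely on the rest. I check the grip and trigger positions in station axes.

Run:
```python
from h import *
c=manip.calibration("top"); y=np.radians(3.8); Rz=np.array([[np.cos(y),-np.sin(y)],[np.sin(y),np.cos(y)]])
g=lambda u,v:(u/4+225-.375,v/4+145-.375)
for n,uv,z in [("gripL",(382,190),.07),("gripR",(414,190),.07),("grip bottom end",(400,268),.07),("trig L",(337,190),.076),("trig R",(353,190),.076),("trig tip",(346,222),.076),("nozzle tip",(186,114),.065),("nut",(402,302),.065),("rest L top",(35,60),.045),("rest L bot",(43,224),.045)]:
    w=pix2world(c,g(*uv),z)[0]; print(n,((w[:2]-[.5966,-.0086])@Rz*1000).round(1))
z=np.load("pics/top0.npz");W=cloud(c,z['d'])
im=z['im'][180:205,305:335].astype(int).sum(2)//3; print(im[12]); print((W[192,305:335,2]*1000).round())
```

```text
gripL [ -50.6 -112.1]
gripR [ -51.9 -134.9]
grip bottom end [-106.8 -121.3]
trig L [-49.5 -79.7]
trig R [-50.1 -91. ]
trig tip [-72.5 -84.6]
nozzle tip [12.3 23.7]
nut [-130.7 -121.6]
rest L top [ 61.2 131. ]
rest L bot [-58.7 131. ]
[ 76  75  76  63  74 176 193 138  69  32  68  76  76  56  27  20  43  48
  44  44  33  33  24  18  26  68  74  74  71  73]
[ 5.  8.  4.  8. 74. 74. 75. 75.  6.  2.  8.  8.  0. 14. 80. 80. 72. 82.
 76. 74. 81. 81. 79.  9.  8.  4. 11.  5.  5.  4.]
```

The station frame agrees within about 2 mm. I descend, then squeeze for well over half a second.

Emit:
apply_moves:
  deltas: "0 0 0 0 0 20 0;0 0 0 0 0 50 0;0 0 0 0 0 80 0;0 0 0 0 0 100 0;0 0 0 0 0 112 0;0 0 0 0 0 117 0;0 0 0 0 0 117 0;0 0 0 0 0 117 0"

```text
t: 8.88
ee_pos: [0.5567, -0.1241, 0.0469]
tool_rot: [-179.9, 0.0, 3.9]
contact_force: [0.2, -0.4, -0.2]
width: 0.0852
```

Emit:
apply_moves:
  deltas: "0 0 0 0 0 0 0.2;0 0 0 0 0 0 0.4;0 0 0 0 0 0 1;0 0 0 0 0 0 1;0 0 0 0 0 0 1;0 0 0 0 0 0 1;0 0 0 0 0 0 1;0 0 0 0 0 0 1"
  newtons: 35

```text
t: 9.55
ee_pos: [0.5565, -0.1213, 0.0486]
tool_rot: [-179.7, -0.0, 3.8]
contact_force: [-1.3, 7.8, 6.6]
width: 0.0431
```

Emit:
apply_moves:
  deltas: "0 0 0 0 0 0 1;0 0 0 0 0 0 1;0 0 0 0 0 0 1;0 0 0 0 0 0 1;0 0 0 0 0 0 1;0 0 0 0 0 0 1;0 0 0 0 0 0 1;0 0 0 0 0 0 1;0 0 0 0 0 0 1"
  newtons: 60

```text
t: 10.3
ee_pos: [0.5565, -0.1215, 0.0488]
tool_rot: [-179.7, -0.0, 3.8]
contact_force: [-1.1, -1.4, 0.9]
width: 0.0419
```

Run:
```python
from h import *
im,d,c=snap("side","side4")
cv2.imwrite("pics/c6.png",cv2.resize(im[150:270,240:380][:,:,::-1],None,fx=5,fy=5,interpolation=2))
```

```text
(no output)
```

View pics/c6.png

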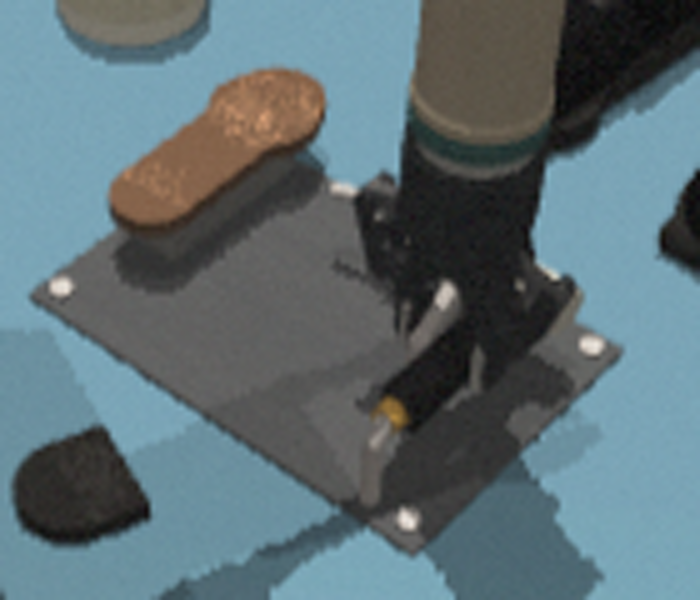

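The crop shows the trigger pressed against the grip at about (430,310), and the board still lying on the rest. Going from 35 to 60 N hardly changed the width, so the trigger is at its end stop, and it was held for more than 0.75 s. I release and rise.

Emit:
apply_moves:
  deltas: "0 0 0 0 0 0 0;0 0 0 0 0 0 0;0 0 0 0 0 0 0;0 0 0 0 0 0 0;0 0 0 0 0 0 0;0 0 0 0 0 0 0;0 0 0 0 0 0 0;0 0 0 0 0 0 0"
  newtons: 50

```text
t: 11.02
ee_pos: [0.5567, -0.1216, 0.049]
tool_rot: [-179.7, -0.1, 3.8]
contact_force: [1.3, -1.0, -0.4]
width: 0.0856
```

Emit:
apply_moves:
  deltas: "0 0 0 0 0 -15 0;0 0 0 0 0 -45 0;0 0 0 0 0 -80 0;0 0 0 0 0 -110 0;0 0 0 0 0 -117 0;0 0 0 0 0 -117 0"

```text
t: 11.52
ee_pos: [0.5584, -0.1229, 0.1689]
tool_rot: [-179.8, -0.4, 3.8]
contact_force: [0.3, -1.5, 0.3]
width: 0.0855
```

Run:
```python
from h import *
im,d,c=snap("side","side5"); im2,d2,c2=snap("top","top2")
m,ct=brownmask(im2,(225,140,262,215)); r=sole(c2,ct,.057); print("board top",[np.round(x,4) for x in r])
m,ct=brownmask(im,(255,155,312,200)); print("board side",[np.round(x,4) for x in sole(c,ct,.057)],cv2.boundingRect(ct))
m,ct=brownmask(im2,(140,180,190,250)); print("pile top",[np.round(x,4) for x in sole(c2,ct,.024)])
print(pose()[0],delta([.5931,.1005,.16],3.9))
```

```text
board top [array([0.5916, 0.0974]), np.float64(3.9546), np.float64(0.1796), np.float64(0.0704), array([0.5943, 0.0976])]
board side [array([0.5861, 0.0962]), np.float64(6.0871), np.float64(0.1855), np.float64(0.0767), array([0.5887, 0.0965])] (262, 164, 43, 34)
pile top [array([0.4874, 0.3232]), np.float64(-2.9937), np.float64(0.1776), np.float64(0.0726), array([0.4912, 0.323 ])]
[ 0.55594965 -0.12207993  0.16521986] (array([-0.33,  0.01, -0.07]), array([  51.9, -219.6,    6.5]))
```

```bash
cat >> h.py <<'E'
def edges(c,im,cen,yaw,z,half=.06):
    """strongest colour edges across waist (x -50..10) for both sides, mm offsets from cen along left normal; and ends"""
    a=np.radians(yaw);u=np.array([np.cos(a),np.sin(a)]);n=np.array([-u[1],u[0]])
    lab=cv2.cvtColor(im,cv2.COLOR_RGB2LAB).astype(np.float32)
    def prof(s,w):
        S,Wd=np.meshgrid(s,w,indexing='ij'); X=np.stack([cen[0]+S*u[0]+Wd*n[0],cen[1]+S*u[1]+Wd*n[1],np.full(S.shape,z)],-1).reshape(-1,3)
        q=proj(c,X).astype(np.float32).reshape(S.shape+(2,)); v=cv2.remap(lab,q[...,0],q[...,1],cv2.INTER_LINEAR)
        return v[...,2]  # b channel: brown vs blue
    w=np.arange(-half,half,.0005); pa=prof(np.arange(-.05,.012,.002),w).mean(0); s=np.arange(-.12,.12,.0005); pb=prof(s,np.arange(-.006,.007,.002)).mean(1)
    out=[]
    for ax,p in((w,pa),(s,pb)):
        g=np.gradient(cv2.GaussianBlur(p.reshape(1,-1),(0,0),2)[0]); k=len(p)//2
        out+= [ax[:k][g[:k].argmax()]*1000, ax[k:][g[k:].argmin()]*1000]
    return np.round(out,1),pa[::6].round().astype(int)
E
python3 - <<'E'
from h import *
c=manip.calibration("top"); cs=manip.calibration("side"); L=lambda n:np.load(f"pics/{n}.npz")["im"]
print("rest board",edges(c,L("top2"),[.5916,.0974],3.95,.057))
print("pile",edges(c,L("top2"),[.4874,.3232],-3,.024))
print("pile0",edges(c,L("top0"),[.4876,.3233],-3,.024))
print("init board",edges(c,L("top0"),[.4948,-.3715],22,.012))
print("side rest",edges(cs,L("side5"),[.5916,.0974],3.95,.057)[0])
print("side pile",edges(cs,L("side5"),[.4874,.3232],-3,.024)[0])
print("side init",edges(cs,L("side0"),[.4948,-.3715],22,.012)[0])
E
```

```text
rest board (array([-27.5,  29. , -89. ,  90.5]), array([128, 128, 128, 128, 128, 128, 128, 128, 128, 128, 127, 138, 145,
       146, 146, 145, 145, 145, 146, 146, 146, 146, 146, 146, 146, 146,
       146, 146, 147, 141, 123, 115, 116, 116, 116, 116, 116, 116, 116,
       116]))
pile (array([-28.5,  28. , -89.5,  90. ]), array([116, 116, 116, 116, 116, 116, 116, 116, 117, 119, 124, 137, 145,
       146, 146, 145, 146, 146, 146, 146, 146, 146, 146, 146, 146, 146,
       146, 146, 148, 141, 120, 115, 116, 116, 116, 116, 116, 116, 116,
       116]))
pile0 (array([-28.5,  28. , -90. ,  90. ]), array([116, 116, 116, 116, 116, 116, 116, 116, 117, 120, 124, 138, 145,
       146, 146, 146, 146, 146, 146, 146, 146, 146, 146, 146, 146, 146,
       146, 146, 148, 141, 119, 115, 116, 116, 116, 116, 116, 116, 116,
       116]))
init board (array([-27.5,  27. , -90. ,  89.5]), array([116, 116, 116, 116, 116, 116, 116, 116, 116, 115, 118, 136, 147,
       146, 145, 145, 145, 145, 146, 146, 146, 146, 146, 146, 146, 145,
       145, 147, 147, 133, 118, 115, 116, 116, 116, 116, 116, 116, 116,
       116]))
side rest [-23.5  30.5 -97.5  88. ]
side pile [-45.   31.  -93.5  87.5]
side init [-23.5  29.5 -95.5  88.5]
```

Emit:
apply_moves:
  deltas: "0 0 0 5 -20 0 0;0 0 0 14 -58 0 0;0 0 0 23 -98 0 0;0 0 0 33 -138 0 0;0 0 0 42 -178 0 0;0 0 0 49 -208 0 0;0 0 0 52 -221 0 0;0 0 0 52 -221 0 0;0 0 0 52 -221 0 0"

```text
t: 12.37
ee_pos: [0.592, 0.1018, 0.1646]
tool_rot: [-179.7, 0.2, 3.9]
contact_force: [-0.1, -0.6, -0.5]
width: 0.0852
```

Run:
```python
from h import *
im,d,c=snap("top","top3"); a=np.load("pics/top0.npz")["im"]
for v in(186,192,198): print(a[v,305:334].mean(1).round().astype(int).tolist(),"\n",im[v,305:334].mean(1).round().astype(int).tolist())
print(pose()[0],delta([.5928,.1016,.0486],3.9))
```

```text
[79, 79, 79, 56, 129, 186, 180, 109, 35, 62, 75, 78, 72, 41, 6, 31, 46, 42, 44, 42, 34, 34, 14, 35, 41, 71, 80, 78, 75] 
 [78, 81, 81, 59, 130, 188, 185, 111, 33, 66, 81, 79, 74, 46, 5, 22, 51, 47, 45, 43, 35, 27, 19, 34, 40, 73, 80, 78, 81]
[76, 76, 76, 63, 74, 177, 193, 138, 69, 33, 68, 76, 77, 56, 27, 20, 43, 49, 44, 44, 33, 34, 24, 18, 26, 69, 74, 74, 72] 
 [80, 80, 79, 64, 74, 180, 196, 144, 71, 32, 69, 83, 71, 59, 25, 8, 47, 48, 46, 48, 36, 35, 23, 15, 33, 69, 78, 74, 74]
[81, 78, 78, 71, 110, 180, 200, 206, 162, 71, 60, 77, 80, 73, 35, 4, 33, 46, 46, 44, 34, 34, 29, 17, 34, 67, 79, 77, 75] 
 [75, 81, 80, 74, 110, 183, 204, 210, 168, 73, 66, 79, 79, 79, 38, 7, 34, 46, 48, 43, 38, 35, 31, 19, 36, 72, 78, 76, 76]
[0.59216395 0.10090256 0.16497869] (array([-0.26,  0.18, -0.06]), array([ 1.100e+00, -1.000e-01,  1.164e+02]))
```

The trigger is back at rest, with the pixel profiles the same as at the start. I descend and regrip slightly higher, so the tips stay above the underside.

Emit:
apply_moves:
  deltas: "0 0 0 1 0 20 0;0 0 0 1 0 50 0;0 0 0 1 0 80 0;0 0 0 1 0 100 0;0 0 0 1 0 110 0;0 0 0 1 0 114 0;0 0 0 1 0 114 0;0 0 0 1 0 114 0"

```text
t: 13.08
ee_pos: [0.5937, 0.1008, 0.052]
tool_rot: [-179.8, 0.1, 3.8]
contact_force: [-0.2, 0.1, -0.2]
width: 0.0854
```

Emit:
apply_moves:
  deltas: "0 0 0 0 0 0 0.2;0 0 0 0 0 0 0.4;0 0 0 0 0 0 1;0 0 0 0 0 0 1;0 0 0 0 0 0 1;0 0 0 0 0 0 1;0 0 0 0 0 0 1;0 0 0 0 0 0 1"
  newtons: 50

```text
t: 13.75
ee_pos: [0.5981, 0.1005, 0.057]
tool_rot: [-179.8, -0.6, 3.8]
contact_force: [-0.2, -1.5, 18.4]
width: 0.0
```

The fingers closed over the top of the board, because the tips sit farther back at this opening than I had allowed for. I rise, open and look.

Emit:
apply_moves:
  deltas: "0 0 0 0 0 -6 1;0 0 0 0 0 -20 1;0 0 0 0 0 -40 0.5;0 0 0 0 0 -60 0;0 0 0 0 0 -60 0;0 0 0 0 -60 -60 0;0 0 0 0 -100 -60 0;0 0 0 0 -120 -60 0;0 0 0 0 -130 -60 0"

```text
t: 14.5
ee_pos: [0.588, 0.235, 0.1172]
tool_rot: [-179.6, -0.6, 4.0]
contact_force: [0.5, -0.0, 0.3]
width: 0.0835
```

Run:
```python
from h import *
im,d,c=snap("top","top4"); im1,d1,c1=snap("side","side6")
m,ct=brownmask(im,(225,140,262,215)); r=sole(c,ct,.057); W=cloud(c,d); print([np.round(x,4) for x in r],np.percentile(W[m>0][:,2],[10,50,90]))
print(edges(c,im,r[0],r[1],.057)[0]); print(pose()[0])
cv2.imwrite("pics/c7.png",np.hstack([cv2.resize(im[135:235,215:315][:,:,::-1],(380,380),interpolation=2),cv2.resize(im1[140:220,240:340][:,:,::-1],(400,380),interpolation=2)]))
```

```text
[array([0.5926, 0.0999]), np.float64(4.6933), np.float64(0.1779), np.float64(0.073), array([0.5954, 0.1001])] [0.05113802 0.05650049 0.06079461]
[-27.   27.5 -90.   90. ]
[0.58816745 0.23209463 0.11695534]
```

View pics/c7.png

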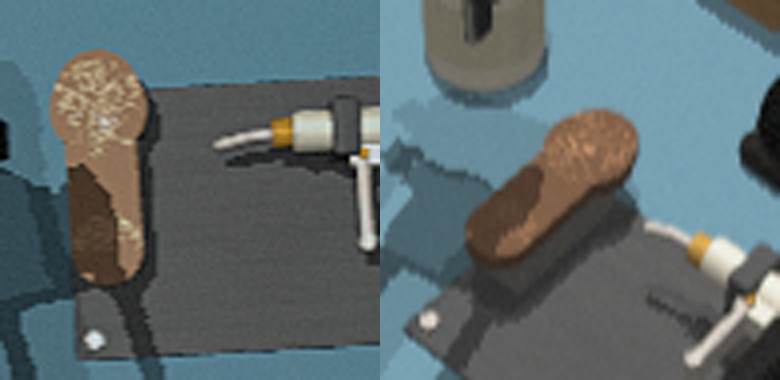

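The board is still flat and centred on the rest, at the left crop's (105,170), and has shifted by only about 2 mm. I regrip 7 mm deeper.

Run:
```python
from h import *
print(delta([.5931,.1028,.045],4.5))
```

```text
(array([-0.17, -0.53, -0.46]), array([ -4.9, 129.5,  71.5]))
```

Emit:
apply_moves:
  deltas: "0 -0.5 -0.5 -1 25 0 0;0 -0.5 -0.5 -2 60 0 0;0 -0.5 -0.5 -4 95 0 0;0 -0.5 -0.5 -5 120 0 0;0 -0.5 -0.5 -5 130 0 0;0 -0.5 -0.5 -5 130 0 0;0 -0.5 -0.5 -5 130 0 0"

```text
t: 15.18
ee_pos: [0.5923, 0.1013, 0.1165]
tool_rot: [-179.8, -0.0, 4.4]
contact_force: [0.3, -0.6, 0.0]
width: 0.0851
```

Run:
```python
from h import *
print(pose()[0],delta([.5931,.1028,.045],4.5))
```

```text
[0.59233149 0.10125225 0.1164539 ] (array([-0.21, -0.02, -0.09]), array([ 0.9, -1.2, 71.5]))
```

Emit:
apply_moves:
  deltas: "0 0 0 1 -1 15 0;0 0 0 1 -1 35 0;0 0 0 1 -1 55 0;0 0 0 1 -1 66 0;0 0 0 1 -1 73 0;0 0 0 1 -1 73 0;0 0 0 1 -1 73 0;0 0 0 1 -1 73 0"

```text
t: 15.85
ee_pos: [0.5941, 0.103, 0.0444]
tool_rot: [-179.8, -0.1, 4.4]
contact_force: [0.1, 0.2, -0.0]
width: 0.0859
```

Emit:
apply_moves:
  deltas: "0 0 0 0 0 1 0.2;0 0 0 0 0 1 0.3;0 0 0 0 0 1 1;0 0 0 0 0 1 1;0 0 0 0 0 1 1;0 0 0 0 0 1 1;0 0 0 0 0 1 1;0 0 0 0 0 1 1"
  newtons: 50

```text
t: 16.52
ee_pos: [0.5949, 0.1031, 0.0446]
tool_rot: [-179.8, -0.3, 4.4]
contact_force: [-1.1, 0.3, 6.0]
width: 0.0524
```

Run:
```python
from h import *
o=manip.get_obs(); print(o["ee_pos"],o["tool_rot"],o["width"],o["contact_force"])
```

```text
[0.59492193 0.10305724 0.04460384] [-179.78690136   -0.2563844     4.42608854] 0.05241550308450252 [-1.0539285   0.30379445  5.96494789]
```

Gripped, with width 52.4 mm. I lift and carry the board to the pile.

Emit:
apply_moves:
  deltas: "0 0 0 0 0 -5 1;0 0 0 0 0 -18 1;0 0 0 0 0 -38 1;0 0 0 0 0 -60 1;0 0 0 0 0 -80 1;0 0 0 0 0 -94 1;0 0 0 0 0 -100 1;0 0 0 0 0 -100 1"

```text
t: 17.18
ee_pos: [0.5953, 0.1026, 0.1461]
tool_rot: [-179.8, -0.4, 4.4]
contact_force: [0.3, -0.3, -2.4]
width: 0.0525
```

Run:
```python
from h import *
print(pose()[0],manip.get_obs()["width"],delta([.490,.3261,.13],-3))
```

```text
[0.59526813 0.1026198  0.1460707 ] 0.05249831674716172 (array([-0.23, -0.41,  7.42]), array([ -87.8, -230.9,   16.3]))
```

Emit:
apply_moves:
  deltas: "0 0 1 -8 -20 0 1;0 0 2 -20 -52 0 1;0 0 3 -34 -90 0 1;0 0 5 -48 -128 0 1;0 0 6 -63 -166 0 1;0 0 7 -76 -200 0 1;0 -0.4 7.4 -85 -222 0 1;0 -0.4 7.4 -88 -231 0 1;0 -0.4 7.4 -88 -231 0 1;0 -0.4 7.4 -88 -231 0 1"

```text
t: 18.02
ee_pos: [0.4895, 0.3255, 0.1453]
tool_rot: [-179.9, 0.1, -2.9]
contact_force: [-0.0, -0.0, -1.6]
width: 0.0524
```

Run:
```python
from h import *
print(pose()[0],delta([.490,.3261,.045],-3))
```

```text
[0.48947582 0.32545744 0.14525324] (array([-0.12,  0.06,  0.09]), array([  0.6,  -0.5, 100.3]))
```

Emit:
apply_moves:
  deltas: "0 0 0 1 0 15 1;0 0 0 1 0 38 1;0 0 0 1 0 62 1;0 0 0 1 0 84 1;0 0 0 1 0 96 1;0 0 0 1 0 102 1;0 0 0 1 0 102 1;0 0 0 1 0 102 1"

```text
t: 18.68
ee_pos: [0.4913, 0.3247, 0.0434]
tool_rot: [-179.9, 0.0, -3.0]
contact_force: [-0.1, 0.3, -1.3]
width: 0.0525
```

Run:
```python
from h import *
print(pose()[0],pose()[1].as_euler("xyz",degrees=True))
im,d,c=snap("top","top5"); im1,d1,c1=snap("side","side7")
cv2.imwrite("pics/c8.png",np.hstack([cv2.resize(im[175:255,130:210][:,:,::-1],(400,400),interpolation=2),cv2.resize(im1[130:200,180:250][:,:,::-1],(400,400),interpolation=2)]))
# board ends on centreline, at its top plane
for nm,cc,ii in(("top",c,im),("side",c1,im1)):
    print(nm,edges(cc,ii,[.4876,.3229],-3,.043+.012)[0])
```

```text
[0.4912788  0.32468962 0.0433941 ] [-1.79893606e+02  4.27019367e-02 -2.98474535e+00]
top [-34.5  25.  -56.   91.5]
side [-23.5  30.  -89.5  90. ]
```

View pics/c8.png

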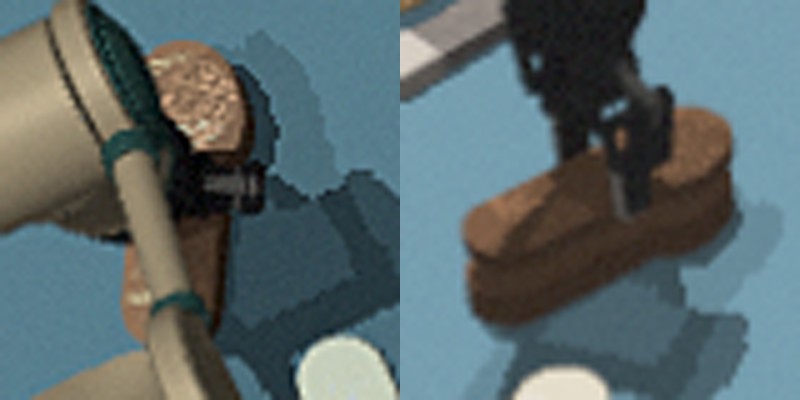

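The board hovers square over the pile. In both views it is about 2 mm too far toward the toe and 1 mm too far right. I correct that and lower it slowly.

Emit:
apply_moves:
  deltas: "0 0 0 -1 -1 0 1;0 0 0 -2 -1.3 3 1;0 0 0 -2 -1.3 7 1;0 0 0 -2 -1.3 11 1;0 0 0 -2 -1.3 14 1;0 0 0 -2 -1.3 16 1;0 0 0 -2 -1.3 17 1;0 0 0 -2 -1.3 17 1;0 0 0 -2 -1.3 17 1"

```text
t: 19.53
ee_pos: [0.4898, 0.327, 0.0273]
tool_rot: [-179.8, -0.1, -2.9]
contact_force: [-0.4, 0.5, -2.0]
width: 0.0524
```

Run:
```python
from h import *
print(pose()[0],delta([.4896,.3261,.0236],-3),manip.get_obs()["contact_force"])
im1,d1,c1=snap("side","side8"); print(edges(c1,im1,[.4876,.3229],-3,.027+.012)[0])
```

```text
[0.48977266 0.32697873 0.0272549 ] (array([-0.17, -0.06,  0.05]), array([-0.1,  0.9,  3.7])) [-0.4264119   0.46571409 -2.02212149]
[-58.   31.  -91.5  87. ]
```

Emit:
apply_moves:
  deltas: "0 0 0 0 0.5 1 1;0 0 0 0 0.5 2 1;0 0 0 0 0.5 3 1;0 0 0 0 0.5 3.5 1;0 0 0 0 0.5 4 1;0 0 0 0 0.5 4 1"

```text
t: 20.08
ee_pos: [0.4897, 0.3265, 0.0236]
tool_rot: [-179.8, -0.1, -2.9]
contact_force: [-1.5, -0.3, 1.4]
width: 0.0527
```

Contact. I release and rise.

Emit:
apply_moves:
  deltas: "0 0 0 0 0 0.3 1;0 0 0 0 0 0.3 0.35;0 0 0 0 0 0.3 0.2;0 0 0 0 0 0.3 0;0 0 0 0 0 0.3 0;0 0 0 0 0 0.3 0;0 0 0 0 0 -10 0;0 0 0 0 0 -40 0;0 0 0 0 0 -80 0;0 0 0 0 0 -120 0"

```text
t: 20.92
ee_pos: [0.4888, 0.3257, 0.1448]
tool_rot: [-179.9, 0.1, -2.9]
contact_force: [0.0, 1.0, 0.3]
width: 0.0855
```

Emit:
apply_moves:
  deltas: "0 0 0 -20 30 -10 0;0 0 0 -50 70 -20 0;0 0 0 -80 110 -30 0;0 0 0 -110 150 -40 0;0 0 0 -130 190 -50 0;0 0 0 -140 210 -60 0;0 0 0 -140 220 -60 0;0 0 0 -140 220 -60 0"

```text
t: 21.58
ee_pos: [0.3357, 0.1102, 0.2062]
tool_rot: [-180.0, -0.1, -3.1]
contact_force: [1.3, 0.7, 0.3]
width: 0.0852
```

Run:
```python
from h import *
im,d,c=snap("top","top6"); im1,d1,c1=snap("side","side9"); W=cloud(c,d)
m,ct=brownmask(im,(135,175,195,255)); r=sole(c,ct,.036); print([np.round(x,4) for x in r],np.percentile(W[m>0][:,2],[10,50,90]))
print("top",edges(c,im,[.4876,.3230],-3,.036)[0],"side",edges(c1,im1,[.4876,.3230],-3,.036)[0])
print(pose()[0],manip.get_obs()["contact_force"])
cv2.imwrite("pics/c9.png",np.hstack([cv2.resize(im[175:255,130:210][:,:,::-1],(400,400),interpolation=2),cv2.resize(im1[130:200,180:250][:,:,::-1],(400,400),interpolation=2)]))
```

```text
[array([0.4868, 0.3217]), np.float64(-2.4887), np.float64(0.1762), np.float64(0.0722), array([0.4908, 0.3216])] [0.03076437 0.03508756 0.03966682]
top [-30.5  26.5 -90.   89. ] side [-22.   29.  -93.5  87.5]
[0.33805849 0.11289375 0.20550036] [0.98311606 1.21357111 0.18588763]
```

View pics/c9.png

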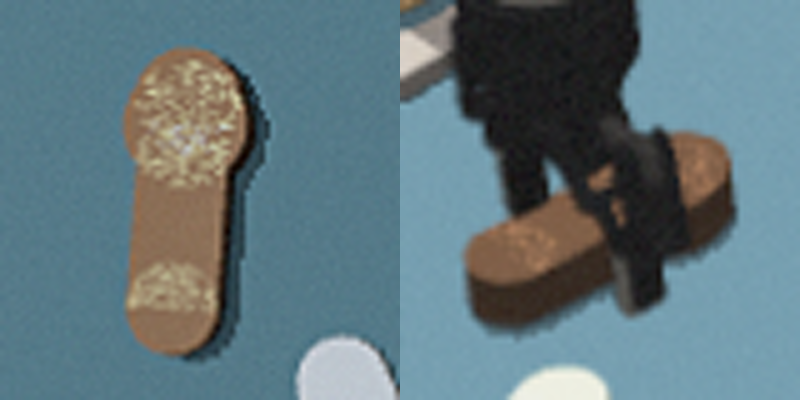

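The board lies flush on the pile in both views. It is about 2 mm off across, about 1 mm along and 0.5° in angle, with its top at about 36 mm. I hand in.

```bash
python3 -c "
from cell import manip; print(manip.job_done()); print(manip.get_obs()['t'])"
```

```text
the job is handed in; nothing more can be done
None
the job is handed in; nothing more can be done
```

I laid the board on the rest, squeezed and released the trigger, then stacked the board on the pile and handed the job in at about 22 s. No verdict is reported.

**Checks**
- **Rest:** the board lay flat and lengthwise, about 2–4 mm from centre.
- **Trigger:** I held it home for over 0.75 s. I had no direct reading of its angle, but the fingers stopped at 42 mm and hardly moved between 35 and 60 N. After release, the top view showed it back at its starting position.
- **Pile:** the board is flush in both views, with its top at about 36 mm. It is about 2 mm off across, 1 mm along and 0.5° in angle.

**What went wrong or disagreed**
- **Missed regrip:** my first attempt to pick the board off the rest was too high. The fingers shut on top of it with 18 N and moved it about 2 mm. It stayed on the rest, and the second, deeper grip held.
- **Camera disagreement:** the two cameras differed by 3–4 mm in absolute position, so I aligned the stack using relative measurements.
- **Not measured:** I did not check the lower pile boards or the bystanders separately at the end. The pile looked undisturbed in the last pictures.

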